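Inspect a soldered ring through the hand loupe

TASK

First turn the work-holder's dial by its bar grip until the dark line on its rim points at the index ridge on the base, and leave it there. Then pick up the hand loupe by its handle and hold it level with its lens centred over the ring, the lens rim at the same height as the brass collar on the post; do not bump the work-holder with the loupe, shift the collar or disturb the other things on the bench. Finish while still holding the loupe steady there: do not put it down or let go.

Things in the scene. Friction and masses are not known exactly. Their poses are not given: they have to be found in the camera images.
- stand: Rotary work-holder, fixed; origin on the bench on the dial's axis, z up. Grey base 14 mm thick, x -80 to 130, y -80 to 95 mm. Aluminium dial 140 mm across, its top at 24.5 mm. Dark index ridge (26 x 6 x 10 mm) on the base at x 86, y 0, just outside the dial's rim. Steel post 10 mm across, 210 mm high, at x 110, y 75, carrying the brass collar.
- dial (a joint): Angle of the dial plate about the stand's vertical axis, rad, counter-clockwise seen from above is positive. 0 = the dark line on the dial's rim points exactly at the index ridge. It starts between -1.3 and -0.6, turns from -1.7 to 0.5 with a light friction (0.06 N m) and stays where it is left.
- dial_grip (a point): Point on the dial's axis 50 mm above the bench, in the black bar grip that turns the dial. The bar is 46 mm long (this frame's x), 12 mm thick (y), and stands from 30 to 62 mm above the bench. The frame turns with the dial; its +x points to the ring and to the dark line on the rim.
- ring_top (a point): Top of the brass setting (11 mm across) of the steel finger ring (25 mm across) standing in a brass clamp on the dial, 55 mm from the dial's axis along the dial's +x, 64 mm above the bench. It turns with the dial: at the index it lies at x 55, y 0 in the stand's frame.
- collar_mark (a point): Centre of the brass collar (24 mm across, 12 mm high, a small dark screw on its side) on the post: its height above the bench, 125 to 165 mm, is the focal height and changes from job to job. Held on the post by friction (5 N); not to be moved.
- loupe: Loose hand loupe lying flat on the bench, about 120 g: glass lens in a steel rim (66 mm across, 12 mm high) with a dark wooden handle 115 mm long, 16 mm wide, 18 mm high. Origin: centre of the lens on its underside; z up, square to the lens, and must stay up; the handle runs along -x, from 40 to 155 mm. Centre of mass near loupe_grip.
- lens (a point): Centre of the loupe's lens, at half the height of the rim (6 mm above the loupe's underside).
- loupe_grip (a point): Place to grip the loupe: on the handle 75 mm behind the lens centre, 9 mm above the underside; axes as the loupe's (pinch across y, 16 mm wide).
- flux: Bystander: loose jar, 48 mm across, 100 mm high, origin at its underside. Leave alone.
- brick: Bystander: loose half fire brick, 60 x 110 x 55 mm, origin at its underside. Leave alone.
- dish: Bystander: loose glass dish, 96 mm across, 35 mm high, origin at its underside. Leave alone.
- tweezers: Bystander: loose steel tweezers lying flat, 120 mm long along their y, 8 mm high, origin at their underside. Leave alone.
Mind the look-alikes: they are no part of the job. There is more than one size of the loupe; the job needs the smaller.

How it is judged:
By the outcome, as a careful person would: the job done as asked, in the order asked, and still so for the second after the job is handed in, while the arm keeps its last pose, push and grip.
It also fails if it takes over 58 s, if anything falls off the work surface, if the arm or the gripper's body presses on something with over 40 N, if the wrist force passes 120 N, or if a joint passes its speed limit or range.

ROBOT

A 6-joint arm with a two-finger parallel gripper is mounted at the origin on the work surface. World frame = base frame: x ahead of the robot, y to its left, z up, the work surface at z = 0. Lengths are in mm, angles in degrees, forces in N, time in s.
With the tool pointing down it reaches from about 325 to 750 mm from the base axis. Payload 7.6 kg.
Tool frame: the origin (TCP) lies at the very end of the fingers, on their centre line; the grasp point (between the pads) lies 19 mm behind it (r.grip_depth is the distance from the TCP to the grasp point, in mm); z points along the fingers, y is the line along which they close (so a half turn about z gives the same grasp; the last joint's range is limited). The gripper opens to 85 mm and grips with 20 to 120 N. Pads are 22 mm wide; open, the fingers measure 114 mm over their backs; the gripper's body (76 mm by 85 mm) begins 54 mm behind the grasp point. The pads swing forward as they close: fully open they stand 13 mm farther back than shut.
Start: joints at [-70.892, 2.991, 80.254, -0, 96.75, -4.028], TCP at [206.306, -482.787, 231.323] pointing down, gripper open.
Joint ranges: [-166.34, 166.34], [-52.06, 124.39], [6.96, 135.62], [-60.46, 240.46], [14.63, 156.25], [-167.68, 167.68]. Speed limits (degrees/s): [147.25, 147.25, 172.46, 180, 180, 180].

INTERFACE

Orientations are given as [roll, pitch, yaw] about the fixed x, y, z axes, in that order (R = Rz(yaw) Ry(pitch) Rx(roll)).
In Python, from plant import r gives the robot as it stands. Calls block until the motion is done:
- r.move_to(position, orientation): joint-space move of the TCP to a pose.
- r.move_l(position, velocity=150, attitude=None, until_force=None): straight line of the TCP; attitude=None keeps the orientation; velocity is the mean speed in mm/s. With until_force (N) it stops when the force on the tool has changed by that much, and returns True; else False.
- r.goto_joints(angles): joint-space move.
- r.ungrasp() and r.close_gripper(squeeze=None): open the fingers fully, or close them until they stop; squeeze is the grip in N (None keeps the last).
- r.wait(seconds).
- r.ik(position, orientation): joint angles nearest the present ones, or None.
- r.snapshot(name): name is "side" or "top" or "wrist"; returns the picture (400x640x3 uint8, red, green, blue); there is no depth.
- r.camera_params(name): a dict with "mtx" (3x3 intrinsics, pixels), "distortion" ([k1, k2, p1, p2, k3] as OpenCV has them; the pictures are not rectified), "position" and "orientation" of the camera in the world. Camera axes: x right, y down, z forward; pixel columns grow to the right and rows downward; lengths in mm; the calibration is good to about 2 mm. A picture is of the moment at which its call begins: read the wrist's pose just before it. camera_params takes no time and is no camera call; for the wrist camera it gives the pose at the moment of the call.
A pose or a line that the arm cannot do raises r.PlanningError and nothing moves.
- r.finish_job(): hands the job in; it is judged then, once.
Readings, each from a call of its own:
- r.get_t(): time.
- r.get_joint_positions(): joint angles.
- r.get_qd(): joint speeds.
- r.get_joint_torque(): joint torques, N m.
- r.get_tcp_pos(): TCP position.
- r.get_eef_rot(): TCP orientation.
- r.get_wrist_force(): force on the tool from outside, world axes, zero at the start.
- r.get_torque(): the same for the moment, N m.
- r.get_width(): opening from 0.0 (shut) to 1.0 (fully open).
- r.get_finger_force(): force on a finger pad.
Only numpy, scipy, OpenCV 4.12 (cv2) and the standard library are available. Lean on these libraries where they do the work, as an engineer would, in place of code of your own. Each camera call takes 0.05 s, during which the arm holds its last target. There are 200 camera calls.

## Working session

There is one attempt and no reset: what is moved stays moved. The work goes in short steps, each a Python script; the robot and the scene stay as the last script left them, time stands still between calls to the robot, and variables do not carry over. Pictures are saved under pics/ and viewed, at most 13 in all, crops included, and the job is handed in when it is done.

```bash
mkdir -p pics; ls; cat > h.py <<'E'
import numpy as np, cv2
from plant import r
from scipy.spatial.transform import Rotation as R
def snap(n,f):
    p=r.camera_params(n); im=r.snapshot(n); cv2.imwrite(f'pics/{f}.png',im[:,:,::-1]); np.save(f'pics/{f}.npy',np.array([p],dtype=object)); return im,p
def load(f): return cv2.imread(f'pics/{f}.png'),np.load(f'pics/{f}.npy',allow_pickle=True)[0]
def rot(p):
    o=np.array(p['orientation'],float); return o if o.shape==(3,3) else R.from_euler('xyz',o,degrees=True).as_matrix()
def ray(p,uv):
    q=cv2.undistortPoints(np.array([[uv]],float),np.array(p['mtx'],float),np.array(p['distortion'],float))[0,0]
    return np.array(p['position'],float),rot(p)@np.array([q[0],q[1],1.])
def plane(p,uv,z):
    o,d=ray(p,uv); return o+d*(z-o[2])/d[2]
def tri(*pu):
    A=0;b=0;L=[ray(p,u) for p,u in pu]
    for o,d in L:
        d=d/np.linalg.norm(d);M=np.eye(3)-np.outer(d,d);A=A+M;b=b+M@o
    x=np.linalg.solve(A,b)
    return x,[np.linalg.norm(np.cross(x-o,d/np.linalg.norm(d))) for o,d in L]
def proj(p,X):
    Rm=rot(p); rv=cv2.Rodrigues(Rm.T)[0]; t=-Rm.T@np.array(p['position'],float)
    return cv2.projectPoints(np.array([X],float),rv,t,np.array(p['mtx'],float),np.array(p['distortion'],float))[0][0,0]
E
python3 - <<'E'
from h import *
for n in('top','side'):
    im,p=snap(n,n+'0'); print(n,p)
print(r.get_t(), r.get_eef_rot())
E
```

```text
pics
top {'mtx': array([[477.05967714,   0.        , 319.52488576],
       [  0.        , 477.05967714, 207.46271994],
       [  0.        ,   0.        ,   1.        ]]), 'distortion': array([-0.05635247,  0.        ,  0.        ,  0.        ,  0.        ]), 'position': array([ 301.37302511,  -55.98871249, 1461.60113232]), 'orientation': array([-173.23608949,   -1.22074033,  -89.6131802 ])}
side {'mtx': array([[456.72525023,   0.        , 318.74432525],
       [  0.        , 456.72525023, 200.01890255],
       [  0.        ,   0.        ,   1.        ]]), 'distortion': array([-0.03106767,  0.        ,  0.        ,  0.        ,  0.        ]), 'position': array([214.41439742, 740.01833744, 902.33361371]), 'orientation': array([-1.32139955e+02,  3.11634134e-02, -1.61674126e+02])}
0.1 [-1.79923668e+02 -5.67731844e-03  2.31388793e+01]
```

View pics/top0.png

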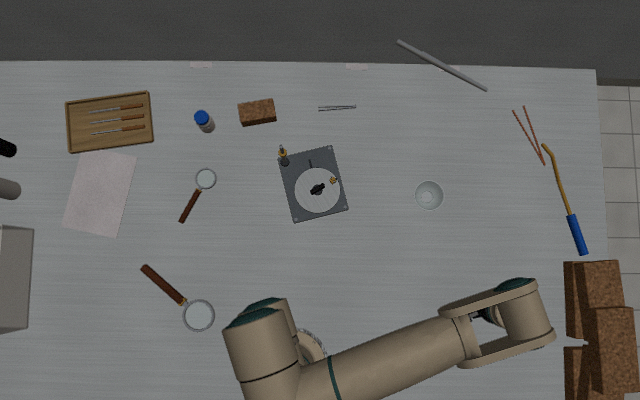

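View pics/side0.png

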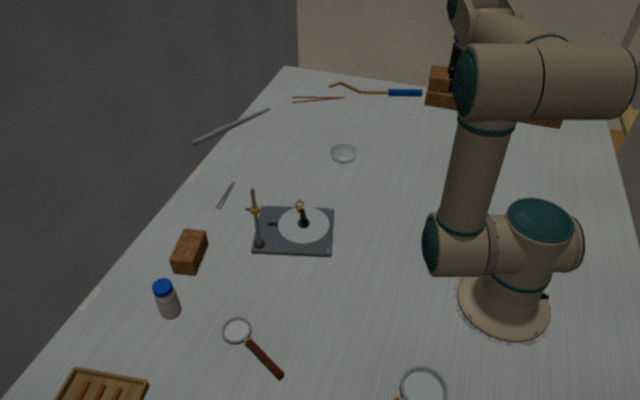

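Loupe candidates: the one with its lens at top-view pixel (205,178), handle down to (182,220), and a larger one with its lens at (199,315), handle up to (143,267). I choose the smaller, at (205,178). The dial is at (317,190), the ring at (333,180), the ridge at (310,163) and the collar and post at (282,155).

```bash
python3 - <<'E'
from h import *
im,pt=load('top0'); _,ps=load('side0')
for n,u,z in(('dial',(317.5,190),24),('ridge',(310,163),24),('ring',(333,180),64),('lensS',(205.5,178.5),12),('Stop',(205.5,167.5),12),('hS',(181.5,221),12),('lensL',(199,315.5),12),('Ltop',(199,299),12),('flux',(203,117),100),('dish',(429,195),35)): print(n,plane(pt,u,z).round(0))
print(tri((pt,(281.5,153)),(ps,(254,210))))
p=r.camera_params('wrist');print(p, r.get_tcp_pos())
T=R.from_euler('xyz',r.get_eef_rot(),degrees=True).as_matrix()
print('cam in tool',T.T@(np.array(p['position'])-r.get_tcp_pos()),(T.T@rot(p)).round(3))
a=im[150:240,165:365]; b=im[255:345,120:320]
cv2.imwrite('pics/c0.png',cv2.resize(np.vstack([a,b]),None,fx=3,fy=3,interpolation=cv2.INTER_CUBIC))
E
```

```text
dial [526. -79.  24.]
ridge [609. -55.  24.]
ring [ 550. -124.   64.]
lensS [560. 266.  12.]
Stop [594. 267.  12.]
hS [428. 335.  12.]
lensL [146. 272.  12.]
Ltop [194. 273.  12.]
flux [728. 261. 100.]
dish [ 512. -418.   35.]
(array([614.16847918,  26.0041622 , 142.1651697 ]), [np.float64(2.3254210062425744), np.float64(2.325421006242363)])
{'mtx': array([[328.36637451,   0.        , 321.70103416],
       [  0.        , 328.36637451, 197.49377872],
       [  0.        ,   0.        ,   1.        ]]), 'distortion': array([-0.05926948,  0.        ,  0.        ,  0.        ,  0.        ]), 'position': array([ 272.01032942, -454.87918799,  372.9453786 ]), 'orientation': array([ 1.63614809e+02,  2.91392152e-02, -6.68696606e+01])} [ 206.23003922 -482.51333695  230.58368334]
cam in tool [  71.36185254    0.24832778 -142.35508203] [[-0.    -0.959 -0.282]
 [ 1.    -0.     0.001]
 [-0.001 -0.282  0.959]]
```

View pics/c0.png

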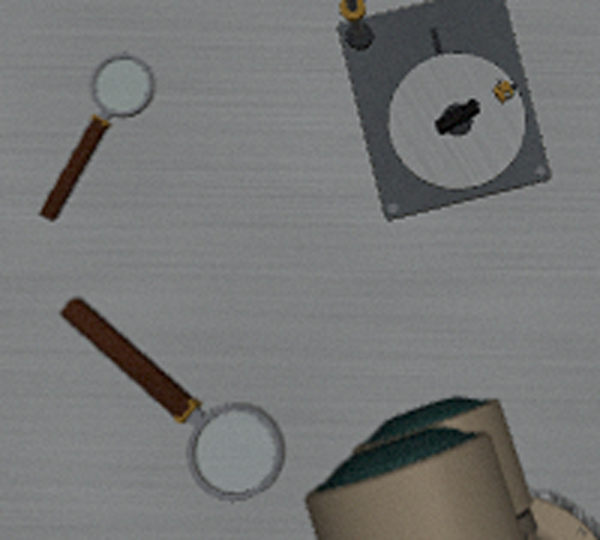

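The crop confirms it: the upper loupe has a rim about 66 mm across, so it is the small one. The lower one is much larger. Next I take wrist views.

```bash
python3 - <<'E'
from h import *
print(r.ik([490,-90,300],[180,0,150]))
for i,(pos,yaw) in enumerate((([480,-100,280],150),([480,60,280],150),([480,220,260],150))):
    r.move_to(pos,[180,0,yaw]); r.wait(.2); snap('wrist',f'w{i}'); print(r.get_t())
ims=[load(f'w{i}')[0] for i in(0,1)]
cv2.imwrite('pics/w01.png',np.vstack([ims[0][:300],ims[1][:300]]))
E
```

```text
[-14.65533463  -1.66269763  77.18329101   0.         104.47940662
 -74.65533463]
2.075
3.0083
3.9417
```

View pics/w01.png

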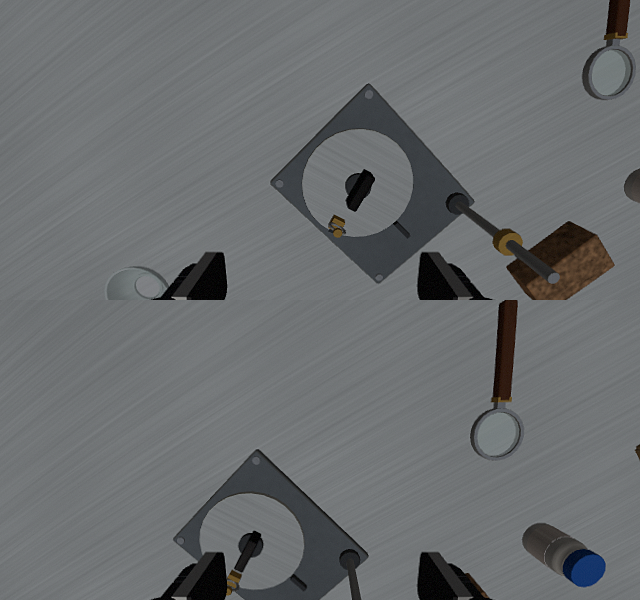

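View pics/w2.png

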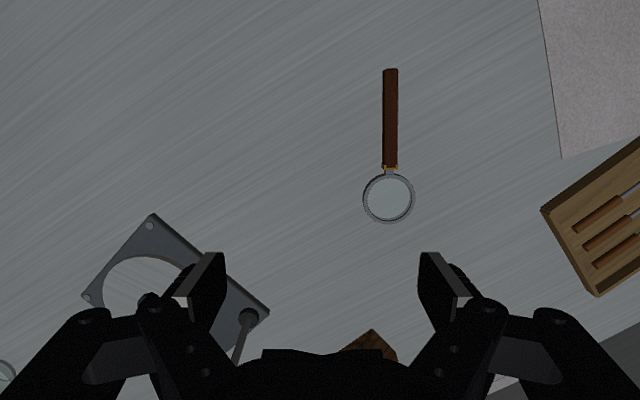

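w0 shows the dial centre at (358,183), bar at (360,190), ring at (338,227), ridge at (401,230), post foot at (456,202), collar at (507,241) and post top at (553,277). In w1 (lower half, subtract 300 rows) the lens is at (497,133). In w2 the lens is at (388,198) and the handle runs (391,70)–(390,167). Next I segment these for precise positions.

```bash
cat > seg.py <<'E'
from h import *
def big(m,near=None):
    n,l,s,c=cv2.connectedComponentsWithStats(m.astype(np.uint8))
    k=1+np.argmin(np.linalg.norm(c[1:]-near,axis=1)+1000*(s[1:,4]<12)) if near is not None else 1+np.argmax(s[1:,4])
    return (l==k),s[k,4],c[k]
def outline(m): return max(cv2.findContours(m.astype(np.uint8),cv2.RETR_EXTERNAL,cv2.CHAIN_APPROX_NONE)[0],key=len)[:,0].astype(float)
def circ(P):
    A=np.c_[2*P[:,:2],np.ones(len(P))]; x=np.linalg.lstsq(A,(P[:,:2]**2).sum(1),rcond=None)[0]
    return x[:2],np.sqrt(x[2]+x[0]**2+x[1]**2)
def circle(p,m,z):
    h=cv2.convexHull(outline(m).astype(np.float32))[:,0]
    P=np.array([plane(p,u,z) for u in h]); return circ(P)
E
python3 - <<'E'
from seg import *
I,P={},{}
for f in('w0','w1','w2','top0','side0'): I[f],P[f]=load(f)
for f in('w0','top0'):
    im=I[f].astype(int); g=im.sum(2)/3; p=P[f]
    hsv=cv2.cvtColor(I[f],cv2.COLOR_BGR2HSV).astype(int)
    print(f,'gray dial/bench/base',[im[y,x] for x,y in ([(330,170),(250,100),(440,240)] if f=='w0' else [(305,185),(250,250),(292,190)])])
    near=dict(w0=(507,241),top0=(281,153))[f]
    ym=(hsv[...,1]>110)&(hsv[...,0]>12)&(hsv[...,0]<32)&(hsv[...,2]>60)
    print(' collar',big(ym,near)[1:],'ring',big(ym,dict(w0=(338,227),top0=(333,180))[f])[1:])
hsv=cv2.cvtColor(I['side0'],cv2.COLOR_BGR2HSV).astype(int)
ym=(hsv[...,1]>100)&(hsv[...,0]>10)&(hsv[...,0]<32)&(hsv[...,2]>50)
print('side collar',big(ym,(254,210))[1:])
# base corners: gray polygon
for f in('w0',):
    p=P[f]; g=cv2.cvtColor(I[f],cv2.COLOR_BGR2GRAY)
    c=np.array([[369,85],[272,183],[378,282],[473,201]],np.float32)
    c=cv2.cornerSubPix(g,c.reshape(-1,1,2).copy(),(5,5),(-1,-1),(3,30,.01))[:,0]
    X=np.array([plane(p,u,14)[:2] for u in c]); print('corners',c.round(1).tolist(),X.round(1).tolist(),[np.linalg.norm(X[i]-X[(i+1)%4]).round(1) for i in range(4)])
a=cv2.resize(I['w0'][75:295,260:580],None,fx=2.5,fy=2.5,interpolation=cv2.INTER_CUBIC); cv2.imwrite('pics/c1.png',a)
E
```

```text
w0 gray dial/bench/base [array([122, 120, 116]), array([117, 115, 113]), array([124, 122, 118])]
 collar (np.int32(281), array([508.25978648, 242.45907473])) ring (np.int32(61), array([338.09836066, 222.08196721]))
top0 gray dial/bench/base [array([126, 126, 126]), array([127, 128, 122]), array([70, 67, 63])]
 collar (np.int32(37), array([282.21621622, 152.75675676])) ring (np.int32(22), array([332.45454545, 179.86363636]))
side collar (np.int32(57), array([254.21052632, 209.52631579]))
corners [[368.1000061035156, 82.30000305175781], [269.0, 181.89999389648438], [377.8999938964844, 283.6000061035156], [474.70001220703125, 201.1999969482422]] [[426.1, -6.7], [469.8, -173.6], [671.2, -120.4], [627.0, 46.3]] [np.float64(172.4), np.float64(208.3), np.float64(172.4), np.float64(207.8)]
```

View pics/c1.png

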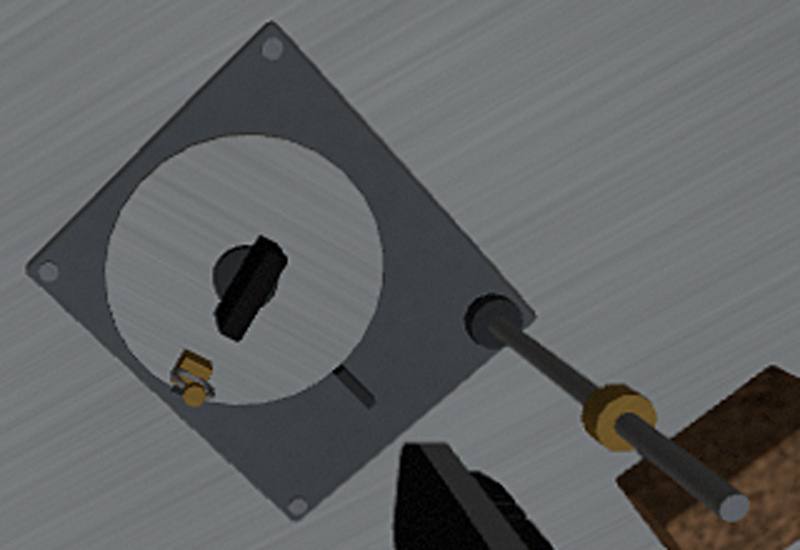

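The crop shows bar ends near full-image pixels (370,172) and (351,207), ring setting top at (337.6,233.8), ridge at (402,229), collar top face at (511,242) and post top at (554,278). The base rectangle comes out at 208×172 mm, as described. Next I compute precise numbers.

```bash
python3 - <<'E'
from seg import *
I,P={},{}
for f in('w0','w1','w2','top0','side0'): I[f],P[f]=load(f)
yaw=14.8; c,s=np.cos(np.radians(yaw)),np.sin(np.radians(yaw)); M=np.array([[c,-s],[s,c]])
ctr=np.array([548.5,-63.6]); O=ctr-M@[25,7.5]; print('O from base',O)
g={f:cv2.GaussianBlur(cv2.cvtColor(I[f],cv2.COLOR_BGR2GRAY),(3,3),0).astype(int) for f in I}
cen=[]
for f,sd in(('w0',(330,170)),('w1',(225,225)),('top0',(305,190))):
    m=g[f]>98; n,l=cv2.connectedComponents(m.astype(np.uint8),connectivity=4); m=l==l[sd[1],sd[0]]
    if f=='w1': 
        print('w1 area',m.sum())
    C,rad=circle(P[f],m,24.5); print('dial',f,C,rad,m.sum())
for u,z,f in(((337.6,233.8),64,'w0'),((402,229),24,'w0'),((332.5,179.9),64,'top0')):
    X=plane(P[f],u,z)[:2]; d=M.T@(X-O); print(f,u,'stand xy',d,'bearing',np.degrees(np.arctan2(d[1],d[0])))
# bar mask
for f,n in(('w0',(360,190)),('w1',(250,245))):
    m,a,cc=big(g[f]<35,n); Q=np.array([plane(P[f],u,55)[:2] for u in outline(m)]); b=cv2.minAreaRect(((Q-O)@M).astype(np.float32)); print('bar',f,a,cc,b)
# post
Pq=O+M@[110,75]; print('post',Pq)
for f in('w0',): print('posttop proj',proj(P[f],[*Pq,210]),'foot14',proj(P[f],[*Pq,14]))
for f,near in(('w0',(508,242)),('top0',(282,153)),('side0',(254,210))):
    hsv=cv2.cvtColor(I[f],cv2.COLOR_BGR2HSV).astype(int)
    m=(hsv[...,1]>100)&(hsv[...,0]>10)&(hsv[...,0]<32)&(hsv[...,2]>40); m,a,cc=big(m,near)
    h=cv2.convexHull(outline(m).astype(np.float32)); mm=cv2.moments(h); u=np.array([mm['m10'],mm['m01']])/mm['m00']
    zs=np.arange(110,180,.5); e=[np.linalg.norm(proj(P[f],[*Pq,z])-u) for z in zs]; k=np.argmin(e); print('collar',f,a,u,zs[k],e[k])
# loupe
for f,near in(('w2',(388,198)),('w1',(497,133))):
    hsv=cv2.cvtColor(I[f],cv2.COLOR_BGR2HSV).astype(int)
    m=((hsv[...,0]<12)|(hsv[...,0]>170))&(hsv[...,1]>90); m,a,cc=big(m,(390,120) if f=='w2' else (506,50))
    Q=np.array([plane(P[f],u,12)[:2] for u in outline(m)]).astype(np.float32); print('handle',f,a,cc,cv2.minAreaRect(Q))
    x,y=near; w=34; sub=g[f][y-w:y+w,x-w:x+w]; bm=np.zeros_like(g[f],bool); bm[y-w:y+w,x-w:x+w]=sub<95
    bm&=~(hsv[...,1]>90); bm=cv2.morphologyEx(bm.astype(np.uint8),cv2.MORPH_CLOSE,np.ones((3,3)))
    m,a,cc=big(bm); e=cv2.fitEllipse(outline(m).astype(np.float32)); print('rim',f,a,e,circle(P[f],m,6)); globals()['e_'+f]=e[0]
print(tri((P['w2'],e_w2),(P['w1'],e_w1)))
E
```

```text
O from base [526.24525847 -77.23731936]
dial w0 [527.06546703 -77.35244673] 68.90853659893854 8132
w1 area 6402
dial w1 [526.93961518 -76.54344581] 68.46318009261695 6402
dial top0 [526.59922283 -77.25116337] 68.84747421787922 1424
w0 (337.6, 233.8) stand xy [ 17.48406791 -53.2897507 ] bearing -71.83562716946642
w0 (402, 229) stand xy [85.50049349  0.60875027] bearing 0.4079301792950096
top0 (332.5, 179.9) stand xy [ 11.60951502 -50.07291484] bearing -76.94648545802671
bar w0 631 [359.04278922 188.92868463] ((-4.34492301940918, -1.5218067169189453), (27.924734115600586, 48.797218322753906), 20.151512145996094)
bar w1 459 [248.46187364 249.06535948] ((-3.1529932022094727, 2.6741981506347656), (25.56399154663086, 56.924713134765625), 6.009038925170898)
post [613.43739937  23.37346816]
posttop proj [553.44470245 277.11931925] foot14 [454.90889177 201.02942181]
collar w0 437 [506.98823529 241.4413273 ] 143.0 0.3711533894158235
collar top0 41 [282.20542636 152.49224806] 142.0 0.014306458989172556
collar side0 57 [254.13149847 209.06116208] 144.5 1.4668506764489715
handle w2 1255 [389.65258964 117.22549801] ((475.70526123046875, 312.2010192871094), (17.152606964111328, 112.4269790649414), 62.361087799072266)
rim w2 784 ((387.8648376464844, 196.52053833007812), (51.34116744995117, 54.0607795715332), 176.43385314941406) (array([560.35401935, 268.89990303]), np.float64(34.97529260078346))
handle w1 1483 [505.17801753  48.44571814] ((474.5718078613281, 311.87677001953125), (22.263927459716797, 111.3647689819336), 62.437744140625)
rim w1 794 ((495.78485107421875, 131.66629028320312), (50.074249267578125, 56.965370178222656), 20.593505859375) (array([559.6030474 , 268.44928506]), np.float64(35.2544319410728))
(array([560.31731131, 268.42714366,   4.780196  ]), [np.float64(0.3583999880355623), np.float64(0.3583999880355509)])
```

```bash
python3 - <<'E'
from seg import *
O=[526.8,-77.2]; a=[180,0,122.8]
r.move_to(O+[240],a); r.move_l(O+[80],200); hit=r.move_l(O+[32],80,until_force=8)
print('hit',hit,r.get_tcp_pos()); r.close_gripper(40); r.wait(.2)
print('w',r.get_width(),r.get_finger_force(),r.get_wrist_force(),r.get_torque())
q=np.array(r.get_joint_positions()); print(q,r.get_eef_rot())
for k in range(1,5):
    q2=q.copy(); q2[5]-=18*k; r.goto_joints(q2.tolist())
r.wait(.2); print(r.get_eef_rot(),r.get_wrist_force(),r.get_torque(),r.get_t(),r.get_tcp_pos())
snap('wrist','d0')
E
```

```text
hit False [527.01431392 -77.24232363  32.18573824]
w 0.13462052402513275 42.931535840034485 [3.80393583 1.80335226 4.73726886] [ 0.1645526  -0.31490768  0.00281751]
[-1.22945191e+01  1.34935243e+01  9.21643909e+01  2.30538109e-02
  7.41904844e+01 -4.51128397e+01] [1.79877287e+02 9.17420068e-02 1.22811971e+02]
[ 179.9972919     0.19909394 -165.52023334] [4.46463533 4.77018391 0.85278834] [ 0.71093262 -0.56713608  0.02229373] 9.4583 [528.07818982 -76.49534669  33.01605631]
```

```bash
python3 - <<'E'
from seg import *
r.ungrasp(); x=r.get_tcp_pos(); r.move_l([x[0],x[1],230],200)
r.move_to([580,-150,200],[180,0,105]); r.wait(.2); im,p=snap('wrist','d1'); print(r.get_t())
u=proj(p,[579,-63,24]).astype(int); print(u)
h=cv2.resize(im[max(0,u[1]-80):u[1]+60,u[0]-100:u[0]+100,::-1],None,fx=4,fy=4,interpolation=cv2.INTER_CUBIC); cv2.imwrite('pics/c2.png',h)
E
```

```text
12.9167
[345  87]
```

View pics/c2.png

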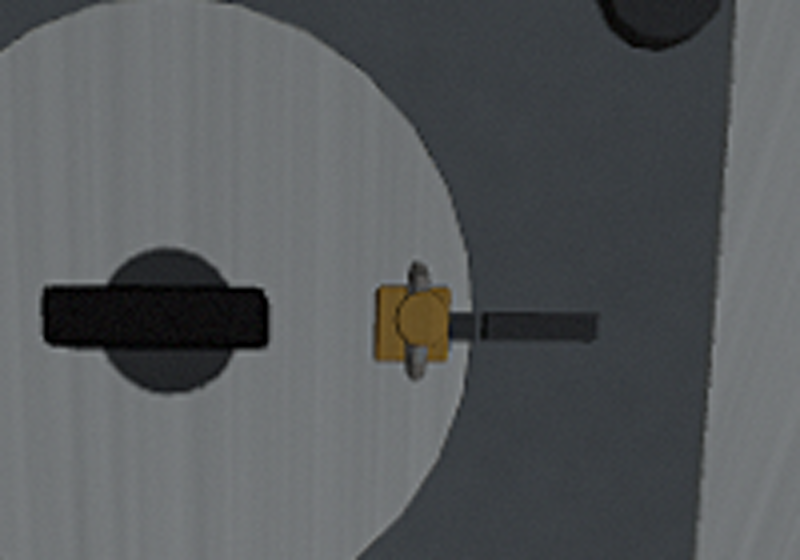

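The line at crop (462,325) and the ridge at crop (540,326.5) look aligned. I check this numerically.

```bash
python3 - <<'E'
from seg import *
im,p=load('d1'); g=cv2.cvtColor(im,cv2.COLOR_BGR2GRAY).astype(float); 
def mid(c0,c1,thr):
    out=[]
    for x in range(c0,c1):
        col=g[78:100,x]; w=np.clip(thr-col,0,None); out.append((x,78+(w*np.arange(22)).sum()/w.sum()))
    return np.array(out)
print(g[86:93,[360,375]])
L=mid(359,362,90); Rr=mid(369,392,55)
m=g>90; n,l=cv2.connectedComponents(m.astype(np.uint8),connectivity=4); m=l==l[100,310]; C,rad=circle(p,m,24.5); print('dial',C,rad)
lw=np.array([plane(p,u,24.5)[:2] for u in L]).mean(0); rw=np.array([plane(p,u,24)[:2] for u in Rr])
b=lambda v:np.degrees(np.arctan2(v[1],v[0]))
print('line',b(lw-C),'ridge',b(rw.mean(0)-C),'ridge dir',b(rw[-1]-rw[0]),lw-C,rw.mean(0)-C)
u=np.array([245+420/4,7+320/4]); X=plane(p,u,64)[:2]; print('ring',X, b(X-C))
bm,a,cc=big(g<28,(284,86)); q=cv2.minAreaRect(np.array([plane(p,u,60)[:2] for u in outline(bm)]).astype(np.float32)); print('bar',q)
E
```

```text
[[33. 34.]
 [36. 36.]
 [36. 31.]
 [37. 33.]
 [34. 36.]
 [43. 36.]
 [91. 53.]]
dial [527.43424547 -77.23126192] 69.19049122397168
line 14.599931210738132 ridge 14.761383787516873 ridge dir 14.207387951692446 [64.95623128 16.91974763] [82.95167732 21.8569786 ]
ring [580.44830407 -64.23141172] 13.777929113985586
bar ((527.66064453125, -77.42254638671875), (45.43162155151367, 12.631508827209473), 14.774955749511719)
```

Dial aligned to about 0.2°. Next, the loupe.

```bash
python3 - <<'E'
from seg import *
a=[180,0,152.4]; G=[494.4,302.5]
r.move_l([500,-150,270],250); r.move_to([480,100,270],a); r.move_to(G+[120],a); r.move_l(G+[40],150)
hit=r.move_l(G+[4.5],60,until_force=6); print('hit',hit,r.get_tcp_pos(),r.get_wrist_force())
r.close_gripper(70); r.wait(.3); print('w',r.get_width(),r.get_finger_force(),r.get_wrist_force(),r.get_tcp_pos())
x=r.get_tcp_pos(); r.move_l([x[0],x[1],x[2]+25],60); r.move_l([x[0],x[1],250],150); r.wait(.3)
print(r.get_width(),r.get_wrist_force(),r.get_tcp_pos(),r.get_eef_rot(),r.get_t()); snap('wrist','g0')
E
```

```text
hit False [494.54819958 302.56949995   4.64391647] [-0.49120274  1.11965614  1.06916121]
w 0.16550610155038417 71.04235053062439 [-0.91716873  0.09532864  4.51142782] [494.63066825 302.60727024   4.9104903 ]
0.16611759853452837 [-0.21703671  0.70593166 -0.93291838] [494.56954838 302.56857835 249.70218864] [-1.79978127e+02 -1.75324105e-02  1.52400647e+02] 20.3333
```

View pics/g0.png

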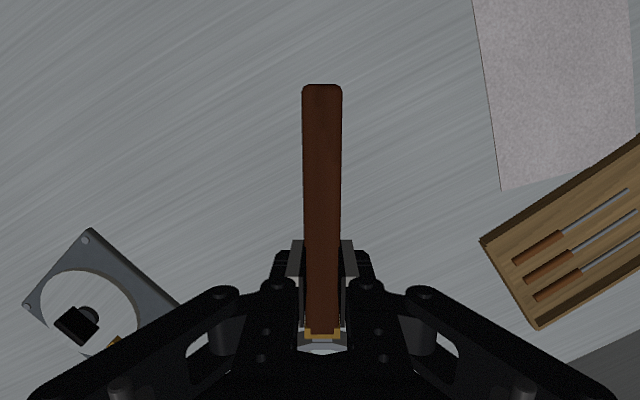

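The loupe is held squarely. The handle runs straight up the picture from (322,335) to (322,85). Next I carry it over, above post height, then lower it.

```bash
python3 - <<'E'
from seg import *
T=[514.6,-29.6]
r.move_l(T+[250],200); r.move_l(T+[141.9],80); r.wait(.4)
print(r.get_tcp_pos(),r.get_eef_rot(),r.get_wrist_force(),r.get_width(),r.get_t())
a,pa=snap('side','s1'); b,pb=snap('top','t1')
L=[580.2,-63.6,143]
u=proj(pa,L).astype(int); v=proj(pb,L).astype(int); print(u,v)
f=lambda im,u:cv2.resize(im[u[1]-50:u[1]+50,u[0]-65:u[0]+65,::-1],None,fx=4,fy=4,interpolation=cv2.INTER_CUBIC)[:300*2]
x,y=f(a,u),f(b,v); cv2.imwrite('pics/c3.png',cv2.resize(np.hstack([x,y]),(800,308)))
cv2.imwrite('pics/c3.png',np.vstack([cv2.resize(x,(390,300)),cv2.resize(y,(390,300))]))
E
```

```text
[514.61955145 -29.60320859 141.95266246] [1.79997894e+02 6.16847148e-03 1.52399117e+02] [ 0.11786134 -0.59223184 -1.37925076] 0.1616831091676796 24.1
[281 189] [312 164]
```

View pics/c3.png

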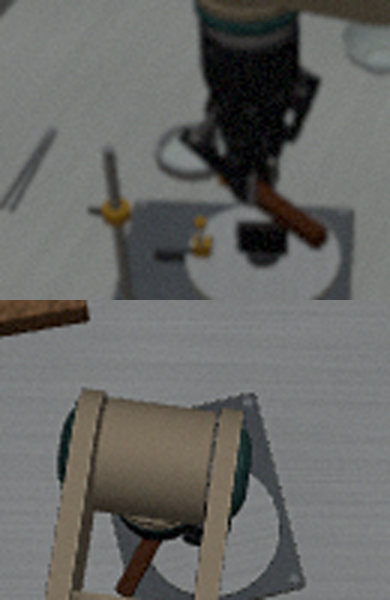

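In the side crop (upper half) the rim runs from crop x≈155, y 122–180, and the handle end is at crop (318,243). The top view is blocked by the arm. I compare these with the predicted projections.

```bash
python3 - <<'E'
from seg import *
im,p=load('s1'); L=np.array([580.2,-63.6,143]); t=np.radians(np.arange(0,360,3))
pts=np.array([proj(p,L+[33*np.cos(a),33*np.sin(a),dz]) for a in t for dz in(-6,6)])
print('pred rim l,r,t,b',pts.min(0),pts.max(0)); print('inner glass', *[f(0) for q in [np.array([proj(p,L+[29*np.cos(a),29*np.sin(a),0]) for a in t])] for f in(q.min,q.max)])
d=np.array([np.cos(np.radians(-27.6)),np.sin(np.radians(-27.6)),0]); n=np.array([-d[1],d[0],0])
for s in(-8,8): print('end',[proj(p,L-155*d+s*n+[0,0,z]).round(1) for z in(-6,12)])
x,y=281-65,189-50
c=cv2.resize(im[165:235,255:345],None,fx=8,fy=8,interpolation=cv2.INTER_CUBIC)
h=cv2.convexHull(pts.astype(np.float32))[:,0]
for k in(0,): cv2.polylines(c,[(((h+.5)-[255,165])*8).astype(np.int32)],True,(0,255,0),1)
E_=np.array([proj(p,L-155*d+s*n+[0,0,z]) for s in(-8,8) for z in(-6,12)])
for e in E_: cv2.circle(c,tuple((((e+.5)-[255,165])*8).astype(int)),3,(0,255,0),-1)
cv2.imwrite('pics/c4.png',c)
E
```

```text
pred rim l,r,t,b [268.50623195 179.71805367] [294.77453216 200.29002794]
inner glass [270.26209054 182.49147572] [293.11669726 197.43060624]
end [array([326.9, 220.8]), array([327. , 215.4])]
end [array([322.1, 224.1]), array([322.1, 218.7])]
```

View pics/c4.png

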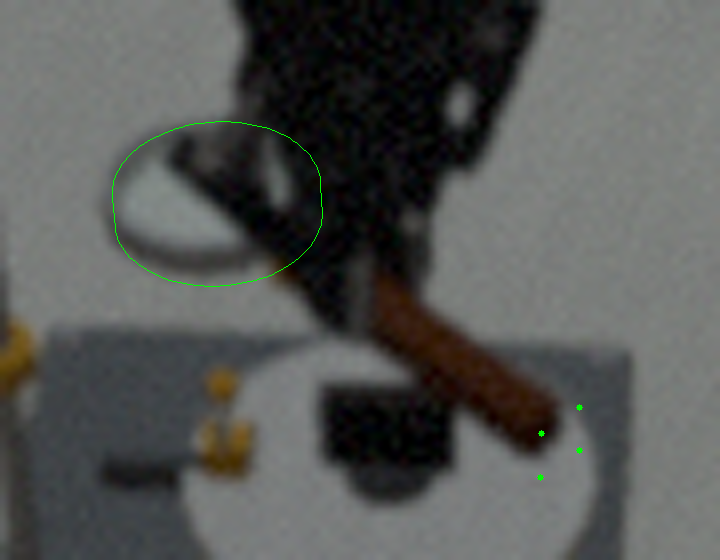

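```bash
python3 - <<'E'
from seg import *
im,p=load('s1'); O=np.array([527,-77.2]); M=R.from_euler('z',14.8,degrees=True).as_matrix()[:2,:2]
w=lambda x,y,z:[*(O+M@[x,y]),z]
_,p0=load('side0'); 
for n,X in(('ring',w(55,0,62)),('ridge',w(86,0,24)),('collar143',w(110,75,143)),('posttop',w(110,75,210)),('c(-80,-80)',w(-80,-80,14)),('c(-80,95)',w(-80,95,14)),('c130,-80',w(130,-80,14)),('c130,95',w(130,95,14)),('bar',w(0,0,50))): print(n,proj(p,X).round(1))
j=np.vstack([proj(p,np.add([580.2,-63.6,143],e))-proj(p,[580.2,-63.6,143]) for e in 10*np.eye(3)]); print('px per 10mm x,y,z',j.round(2))
g=cv2.cvtColor(im,cv2.COLOR_BGR2GRAY)
hsv=cv2.cvtColor(im,cv2.COLOR_BGR2HSV).astype(int); ym=(hsv[...,1]>100)&(hsv[...,0]>10)&(hsv[...,0]<32)&(hsv[...,2]>40)
for q in((254,210),(282,212)): print(big(ym,q)[1:])
c=cv2.resize(im[170:265,235:345],None,fx=7,fy=7,interpolation=cv2.INTER_CUBIC)[:600]
for n,X in(('',w(-80,-80,14)),('',w(-80,95,14)),('',w(130,-80,14)),('',w(130,95,14)),('',w(110,75,210)),('',w(110,75,143)),('',w(55,0,64)),('',w(86,0,24))): cv2.circle(c,tuple((((proj(p,X)+.5)-[235,170])*7).astype(int)),3,(0,255,0),-1)
cv2.imwrite('pics/c5.png',c)
E
```

```text
ring [283.3 213. ]
ridge [272.7 222.6]
collar143 [255.3 209.2]
posttop [252.7 188.3]
c(-80,-80) [334.7 207.7]
c(-80,95) [332.3 254.3]
c130,-80 [261.5 204.7]
c130,95 [251.1 250.5]
bar [304.  217.1]
px per 10mm x,y,z [[-3.65 -0.81]
 [-1.47  2.46]
 [-0.22 -2.99]]
(np.int32(58), array([254.20689655, 209.51724138]))
(np.int32(28), array([282.85714286, 220.85714286]))
```

View pics/c5.png

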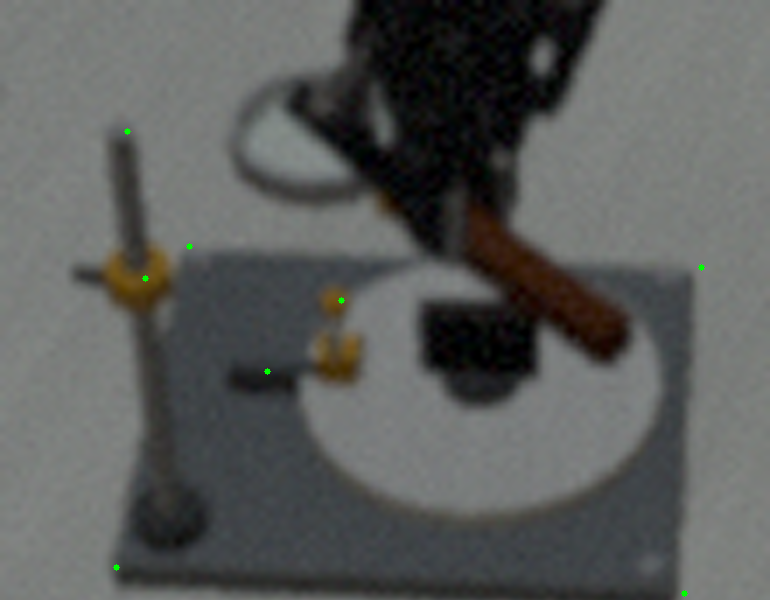

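```bash
python3 - <<'E'
from seg import *
def ana(f):
    im,p=load(f); hsv=cv2.cvtColor(im,cv2.COLOR_BGR2HSV).astype(int)
    m=((hsv[...,0]<14)|(hsv[...,0]>170))&(hsv[...,1]>90)
    m,a,c=big(m,(322,180)); rows=np.where(m.sum(1)>25)[0]
    L=[];Q=[]
    for y in range(rows[0]+12,236):
        xs=np.where(m[y])[0]; L.append((xs[0]-.5,y));Q.append((xs[-1]+.5,y))
    und=lambda A:cv2.undistortPoints(np.array(A,float)[None].transpose(1,0,2),p['mtx'],p['distortion'])[:,0]
    l,q=und(L),und(Q); fl=np.polyfit(l[:,1],l[:,0],1); fq=np.polyfit(q[:,1],q[:,0],1)
    y=(fq[1]-fl[1])/(fl[0]-fq[0]); x=np.polyval(fl,y)
    C=np.array([[0,-.959,-.282],[1,0,0],[0,-.282,.959]]); d=C@np.array([x,y,1]); d/=np.linalg.norm(d)
    print(f,rows[0],rows[-1],'width px',Q[0][0]-L[0][0],Q[-1][0]-L[-1][0],'dir in tool',d.round(3),'pitch deg',np.degrees(np.arcsin(d[2]/abs(1))))
    for yy in(l[0,1],l[-1,1]):
        w=np.polyval(fq,yy)-np.polyval(fl,yy); D=16/w; xm=(np.polyval(fq,yy)+np.polyval(fl,yy))/2
        print('  16mm line at tool',(C@np.array([xm*D,yy*D,D])+[71.4,.2,-142.4]).round(1))
    u=und([((L[0][0]+Q[0][0])/2,rows[0]-.5)])[0]; v=C@np.array([u[0],u[1],1]); print('  end ray: x at tool z -13,-4', [71.4+v[0]/v[2]*(z+142.4) for z in(-13,-4)])
snap('wrist','g1'); print(r.get_t()); ana('g0'); ana('g1')
E
```

```text
24.25
g0 84 327 width px 40.0 36.0 dir in tool [-1.     0.001 -0.001] pitch deg -0.06902456223549434
  16mm line at tool [73.5  0.2 -6.4]
  16mm line at tool [13.9  0.2 -6.4]
  end ray: x at tool z -13,-4 [np.float64(77.92760351235889), np.float64(78.38160993902991)]
g1 84 327 width px 40.0 36.0 dir in tool [-1.     0.002  0.024] pitch deg 1.349122525571385
  16mm line at tool [73.5  0.1 -7.6]
  16mm line at tool [13.8  0.2 -6.2]
  end ray: x at tool z -13,-4 [np.float64(77.92760351235889), np.float64(78.38160993902991)]
```

```bash
python3 - <<'E'
from seg import *
d=np.array([.886,-.463]); n=np.array([.463,.886])
for f,near in(('w2',(388,198)),('w1',(496,132))):
    im,p=load(f); g=cv2.GaussianBlur(cv2.cvtColor(im,cv2.COLOR_BGR2GRAY),(3,3),0).astype(float)
    # radial outer-edge search on the bench plane side (max gradient), excluding neck sector
    C0=np.array([560.8,268.2]); out=[]
    for a in np.radians(np.arange(-130,131,4)):
        e=np.cos(a)*d+np.sin(a)*n; rr=np.arange(29,42,.25)
        v=np.array([cv2.getRectSubPix(g.astype(np.float32),(1,1),tuple(proj(p,[*(C0+q*e),6]).astype(float)))[0,0] for q in rr])
        k=np.argmax(np.gradient(v)); out.append(C0+rr[k]*e)
    C,rad=circ(np.array(out)); res=abs(np.linalg.norm(out-C,axis=1)-rad); C,rad=circ(np.array(out)[res<2]); print(f,C,rad,(C-[494.6,302.6])@d,(C-[494.6,302.6])@n)
def hull(p,L): return np.array([proj(p,np.add(L,[33*np.cos(a),33*np.sin(a),z])) for a in np.radians(np.arange(0,360,2)) for z in(-6,6)])
for f,L,cols in(('side0',[561.3,268,6],(236,238)),('s1',[581,-64,143],(273,276,279))):
    im,p=load(f); g=cv2.cvtColor(im,cv2.COLOR_BGR2GRAY).astype(int); h=hull(p,L); print(f,h.min(0),h.max(0))
    m=np.zeros(g.shape,np.uint8); 
    for c in cols:
        k=abs(h[:,0]-c)<1.2; y0,y1=h[k,1].min(),h[k,1].max(); print(c,'pred',y0.round(1),y1.round(1),'rows from',int(y0)-4,g[int(y0)-4:int(y0)+5,c],'rows from',int(y1)-6,g[int(y1)-6:int(y1)+5,c])
E
```

```text
w2 [560.75233873 267.82779577] 32.869975146251306 74.71050267456931 -0.17964011536164912
w1 [561.607198   266.08751456] 32.95949007537788 76.27365818154287 -1.3257294234848038
side0 [222.50333733 316.30305461] [252.95309483 345.26601372]
236 pred 316.5 345.3 rows from 312 [118 117 113 116 111  94  78  87 100] rows from 339 [126 114  90  67  51  72 107 120 121 116 118]
238 pred 316.3 345.2 rows from 312 [117 119 118 116 109  99  82  91 104] rows from 339 [126 106  88  58  55  86 112 121 116 121 116]
s1 [268.27623123 179.56257145] [294.53573316 200.12044312]
273 pred 181.3 198.8 rows from 177 [125 124 125 121 106  90  84  95 108] rows from 192 [129 119 101  76  65  74 101 121 129 125 126]
276 pred 180.3 199.8 rows from 176 [122 121 126 121 109  83  70  62  48] rows from 193 [134 119 101  74  59  73 103 118 126 123 125]
279 pred 179.7 200.1 rows from 175 [121 123 126 123 116  96  73  54  45] rows from 194 [127 109  81  65  63  90 113 119 120 119 120]
```

On the bench and in the hand the silhouette offsets agree to 0.2 px, so the loupe is level and at its nominal height. With the neck left out of the fit, the lens sits about 1.5 mm farther out. I make that small shift and hand in.

```bash
python3 - <<'E'
from h import *
r.move_l([513.6,-28.3,141.7],20); r.wait(.6)
print(r.get_tcp_pos(),r.get_width(),r.get_finger_force(),r.get_wrist_force(),r.get_t()); print(r.finish_job())
E
```

```text
[513.59920684 -28.31256542 141.70282135] 0.1662149191284555 70.41445255279541 [-0.99278198 -0.0708506  -1.07662845] 25.1
the job is handed in; nothing more can be done
None
```

I handed the job in at 25.1 s of the 58 s allowed. The dial line is within about 0.2° of the ridge, and the smaller loupe is held level, its lens by my measurements within about 2 mm of centre over the ring and of the collar height (143 mm). I did not re-check the other bench objects before handing in.

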